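# Prove a clamp screw tight

## Task

Prove that the clamp screw holding the slat is tight: with closed fingertips swing its loose lever clockwise (seen from above) by the knob until it bites, then lean on the knob, square to the lever, with a steady 14 newtons for about two seconds. The screw and its pointer must not turn, so never push with more than 20 newtons. Then swing the lever back the other way, park its knob over the rest tab without turning the screw, let go, and leave the things standing round about where they are.

Things in the scene. Friction and masses are not known exactly. Their poses are not given: they have to be found in the camera images.
- fixture: grey clamp fixture screwed down to the bench, base 100 x 130 x 12 mm, with a thin wooden slat (187 x 36 x 6 mm, along the fixture's x axis) lying on it under a steel strap. Origin: centre of the base's underside, under the screw's axis; z up; its y axis points from the screw to the rest tab. Nothing on it but the lever, its hub and the screw end (68 mm) is higher than 36 mm
- pivot (a point): point on the upright axis of the clamp screw and lever, 65 mm up. Clockwise from above the lever bites on the screw somewhere 40 to 90 degrees clockwise of the rest tab (not marked where); its other stop is 5 to 50 degrees past the tab. Once it bites it springs about 0.25 to 0.3 mm at the knob per newton
- lever: steel rod 10 mm thick, 54 mm above the bench, that turns level about the clamp screw, with an upright black knob at its end. Origin on the screw's axis at bench height; its y axis points along the lever to the knob. It swings loosely through a part turn (0.03 N m of friction) and stays where it is left
- knob (a point): middle of the upright black knob: a 20 mm thick round post, from 36 to 92 mm above the bench, 90 mm from the screw's axis; this point is on the knob's axis, 65 mm above the bench
- pointer (a point): tip of the short steel pointer (30 mm from the screw's axis, 31 mm above the bench, below the lever) that is fixed to the clamp screw: it moves only if the screw turns. The screw turns, either way, if about 22 N or more is put on the knob against a stop
- rest (a point): point above the rest tab, the 26 mm wide grey tongue that sticks out of the fixture's base; the knob is parked when it stands here (90 mm from the axis, 65 mm above the bench)
- glue_bottle: glue bottle, 38 mm thick, 123 mm tall, bystander; origin at the centre of its underside
- stamp_block: small wooden block 40 x 75 x 34 mm, bystander; origin at the centre of its underside
- small_pliers: small pliers lying on the bench, 69 x 132 x 13 mm, bystander; origin at the centre of the underside

How it is judged:
By the outcome, as a careful person would: the job done as asked, in the order asked, and still so for the second after the job is handed in, with the robot touching nothing.
It also fails if it takes over 69 s, if anything falls off the work surface, if the arm or the gripper's body presses on something with over 40 N, if the wrist force passes 120 N, or if a joint passes its speed limit or range.

## Robot

A 6-joint arm with a two-finger parallel gripper is mounted at the origin on a cart in front of the work surface, level with it; the furniture and walls round the work are solid. World frame = base frame: x ahead of the robot, y to its left, z up, the work surface at z = 0. Lengths are in m, angles in rad, forces in N, time in s.
With the tool pointing down it reaches from about 0.325 to 0.925 m from the base axis. Payload 3.1 kg.
Tool frame: the origin (TCP) lies midway between the tips of the shut fingers; the grasp point (between the pads) lies 19 mm behind it; z points along the fingers, y is the line along which they close (so a half turn about z gives the same grasp; the last joint's range is limited). The gripper opens to 85 mm and grips with 20 to 120 N. Pads are 22 mm wide; open, the fingers measure 114 mm over their backs; the gripper's body (76 mm by 85 mm) begins 54 mm behind the grasp point. The pads swing forward as they close: fully open they stand 13 mm farther back than shut.
Start: joints at [1.163, 0.217, 1.613, -0, 1.311, -0.112], TCP at [0.182, 0.598, 0.231] pointing down, gripper open.
Joint ranges: [-2.75, 2.75], [-0.78, 2.1], [0.31, 2.55], [-1.13, 4.27], [0.13, 2.63], [-2.58, 2.58]. Speed limits (rad/s): [2.79, 2.79, 3.14, 3.14, 3.14, 3.14].

## Interface

Orientations are given as a unit quaternion [x, y, z, w].
In Python, from station import arm, cams gives the robot as it stands. Calls block until the motion is done:
- arm.move_to(position, orientation): joint-space move of the TCP to a pose.
- arm.movel(position, orientation=None, vel=0.15, until_force=None): straight line of the TCP; orientation=None keeps the orientation; vel is the mean speed in m/s. With until_force (N) it stops when the force on the tool has changed by that much, and returns True; else False.
- arm.move_joints(angles): joint-space move.
- arm.command_gripper(opening, squeeze=None): finger opening in m; squeeze is the grip in N (None keeps the last); returns when the fingers have stopped.
- arm.dwell(seconds).
- arm.ik(position, orientation): joint angles nearest the present ones, or None.
- arm.get_state(): the state.
- cams.capture(name): name is "side" or "top" or "wrist"; returns the picture (384x512x3 uint8, red, green, blue); there is no depth.
- cams.camera_params(name): a dict with "mtx" (3x3 intrinsics, pixels), "k1" (the pictures are not rectified: a ray, as slopes to the right and down, at radius r is drawn at 1 + k1 r^2 times it, then the intrinsics apply), "world_from_camera" (4x4, takes a point from camera to world coordinates). Camera axes: x right, y up, looking along -z (the intrinsics and any distortion apply to the point x, -y, -z); pixel columns grow to the right and rows downward; lengths in m; the calibration is good to about 2 mm. A picture is of the moment at which its call begins: read the wrist's pose just before it. camera_params takes no time and is no camera call; for the wrist camera it gives the pose at the moment of the call.
A pose or a line that the arm cannot do raises arm.PlanningError and nothing moves.
- arm.hand_in(): hands the job in; it is judged then, once.
The state is a dict: "time_s": time; "joints": joint angles; "qd": joint speeds; "tau": joint torques, N m; "position": TCP position; "tcp_rot": TCP orientation; "ft_force": force on the tool from outside, world axes, zero at the start; "moment": the same for the moment, N m; "opening": finger opening in m; "gripper_force": force on a finger pad.
Only numpy, scipy, OpenCV 4.12 (cv2) and the standard library are available. Lean on these libraries where they do the work, as an engineer would, in place of code of your own. Each camera call takes 0.05 s, during which the arm holds its last target. There are 200 camera calls.

## Working session

There is one attempt and no reset: what is moved stays moved. The work goes in short steps, each a Python script; the robot and the scene stay as the last script left them, time stands still between calls to the robot, and variables do not carry over. Pictures are saved under pics/ and viewed, at most 10 in all, crops included, and the job is handed in when it is done.

```bash
mkdir -p pics; ls
cat > h.py <<'E'
import numpy as np, cv2
from station import arm, cams
def snap(n,f):
    p=cams.camera_params(n); im=cams.capture(n); cv2.imwrite(f'pics/{f}.png',im[:,:,::-1]); np.savez(f'pics/{f}.npz',**{k:np.array(v) for k,v in p.items()}); return im
def P(f):
    p=np.load(f'pics/{f}.npz'); return p['mtx'],float(p['k1']),p['world_from_camera']
def ray(f,uv,z):
    K,k,T=P(f); d=cv2.undistortPoints(np.array([[uv]],float),K,np.array([k,0,0,0.]))[0,0]
    v=T[:3,:3]@[d[0],-d[1],-1]; o=T[:3,3]; return o+v*(z-o[2])/v[2]
def proj(f,X):
    K,k,T=P(f); c=T[:3,:3].T@(np.array(X)-T[:3,3]); x,y=c[0]/-c[2],-c[1]/-c[2]; s=1+k*(x*x+y*y)
    return K[0,0]*x*s+K[0,2],K[1,1]*y*s+K[1,2]
E
python3 - <<'E'
from h import *
a=snap('top','top0');b=snap('side','side0')
for f in('top0','side0'): print(P(f))
for f in('top0','side0'):
    im=cv2.imread(f'pics/{f}.png'); cv2.imwrite(f'pics/{f}b.png',cv2.resize(im,(800,600),interpolation=cv2.INTER_CUBIC))
print(arm.get_state())
E
```

```text
pics
(array([[386.86778979,   0.        , 256.97065074],
       [  0.        , 386.86778979, 196.58962144],
       [  0.        ,   0.        ,   1.        ]]), 0.0009184200068075936, array([[-0.0196016 ,  0.99402567, -0.10737199,  0.47907811],
       [-0.99964657, -0.01755611,  0.0199629 ,  0.04094151],
       [ 0.0179586 ,  0.10772534,  0.99401848,  0.92862244],
       [ 0.        ,  0.        ,  0.        ,  1.        ]]))
(array([[405.30253043,   0.        , 258.20693893],
       [  0.        , 405.30253043, 187.41837559],
       [  0.        ,   0.        ,   1.        ]]), -0.09312507890530651, array([[ 0.98769427,  0.07723082, -0.13599788,  0.44924862],
       [-0.15590091,  0.41698308, -0.89544403, -0.76498069],
       [-0.01244706,  0.90562714,  0.42389216,  0.46146447],
       [ 0.        ,  0.        ,  0.        ,  1.        ]]))
{'time_s': 0.1, 'joints': array([ 1.16279996e+00,  2.17726609e-01,  1.61479004e+00,  5.74545755e-05,
        1.31129924e+00, -1.12213201e-01]), 'qd': array([ 0.00149178, -0.00212164, -0.00317588,  0.00176016,  0.00055457,
        0.0008917 ]), 'tau': array([-6.97339747e-04, -3.98072863e+01, -3.04972923e+01, -2.37831646e-04,
        4.20766737e-03, -1.04425993e-06]), 'position': array([0.18185569, 0.59718448, 0.2300606 ]), 'tcp_rot': array([ 1.47360290e-01,  9.89082256e-01, -1.06708585e-03, -3.12710985e-04]), 'ft_force': array([0.58779021, 0.28580644, 0.78676455]), 'moment': array([ 0.02369728, -0.02535133, -0.00733024]), 'gripper_force': 0.0, 'opening': 0.08551233744750378}
```

View pics/top0b.png

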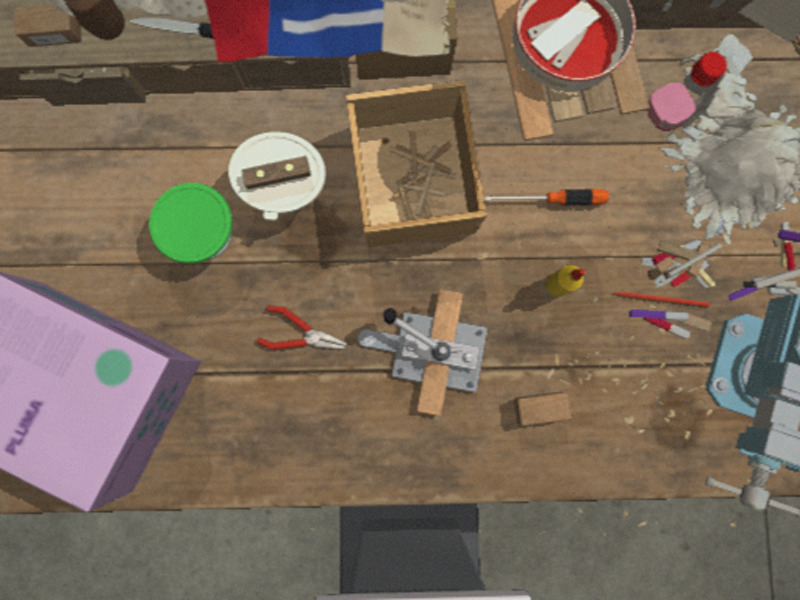

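View pics/side0b.png

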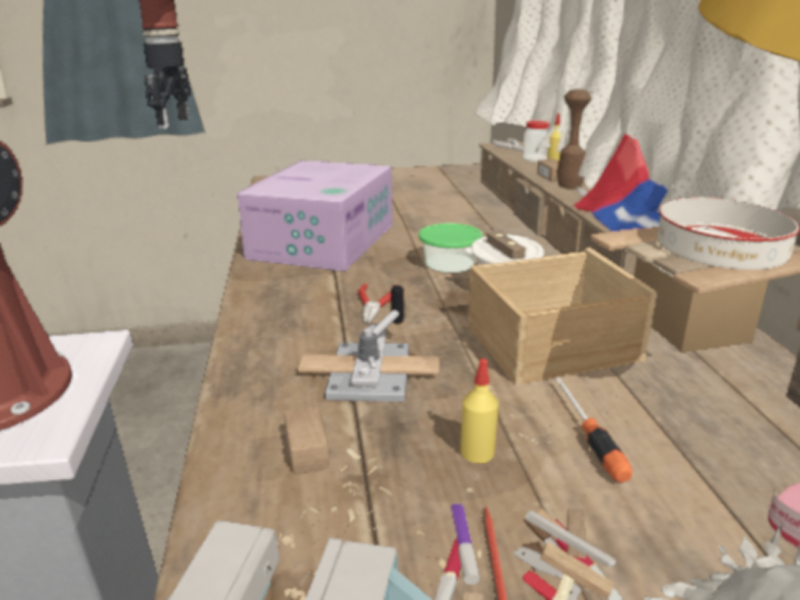

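The top view shows the screw at about (441,351), the knob at (391,316) and the tab end at (366,339), all in the 800 px frame. The knob is slightly clockwise of the tab. The bottle, block and pliers stand clear of the lever's swing.

Run:
```python
from h import *
s=1/1.5625
for n,uv,z in [('screwtop',(441,350),.068),('knobtop',(390,315),.092),('tabend',(363,339),.012),
 ('c1',(405,315),.012),('c2',(487,326),.012),('c3',(477,391),.012),('c4',(392,377),.012),('slat1',(450,291),.018),('slat2',(429,415),.018),('bottle',(565,283),.1),('block',(544,409),.034),('plierstip',(345,346),.01)]:
    print(n,ray('top0',np.array(uv)*s,z).round(4))
for n,uv,z in [('knobtop',(397,290),.092),('screwtop',(370,335),.068)]: print('side',n,ray('side0',np.array(uv)*s,z).round(4))
```

```text
screwtop [ 0.5098 -0.0313  0.068 ]
knobtop [0.5588 0.0404 0.092 ]
tabend [0.5306 0.0818 0.012 ]
c1 [0.566  0.0175 0.012 ]
c2 [ 0.5469 -0.1072  0.012 ]
c3 [ 0.4491 -0.0887  0.012 ]
c4 [0.4726 0.0389 0.012 ]
slat1 [ 0.6009 -0.0516  0.018 ]
slat2 [ 0.4154 -0.0151  0.018 ]
bottle [ 0.5984 -0.2039  0.1   ]
block [ 0.4217 -0.1833  0.034 ]
plierstip [0.5206 0.1093 0.01  ]
side knobtop [0.5604 0.0263 0.092 ]
side screwtop [ 0.5132 -0.0523  0.068 ]
```

```bash
cat >> h.py <<'E'
def q(phi): return [np.cos(phi/2),np.sin(phi/2),0,0]
def tr(a): return np.array([np.sin(a),np.cos(a)]),np.array([np.cos(a),-np.sin(a)])
def qa(a): return q(np.pi-a)   # tool x = -t(a)
E
python3 - <<'E'
from h import *
arm.move_to([.51,.05,.29],qa(np.radians(34)))
arm.command_gripper(0.0,60)
im=snap('wrist','w1'); print(P('w1')[2])
cv2.imwrite('pics/w1b.png',cv2.resize(im[:,:,::-1],(800,600),interpolation=cv2.INTER_CUBIC))
s=arm.get_state();print(s['time_s'],s['position'],s['joints'],s['ft_force'],s['opening'])
for n,X in [('screw',(.5098,-.0313,.068)),('knob',(.5588,.0404,.092))]: print(n,np.array(proj('w1',X))*1.5625)
E
```

```text
[[ 5.59011235e-01 -7.92468972e-01 -2.43924920e-01  4.47729288e-01]
 [ 8.29160033e-01  5.34373626e-01  1.64129423e-01  9.17502484e-02]
 [ 2.79568814e-04 -2.94002986e-01  9.55804460e-01  4.31090173e-01]
 [ 0.00000000e+00  0.00000000e+00  0.00000000e+00  1.00000000e+00]]
3.2 [0.51000239 0.04997784 0.29001762] [-3.93628882e-02 -7.06892019e-02  1.80848164e+00  3.03380685e-05
  1.40377899e+00 -1.01673127e+00] [-0.14415629 -0.05786736 -0.80967874] 0.00019786422677382437
screw [318.57164954 308.61155472]
knob [427.93505565 319.26883182]
```

View pics/w1b.png

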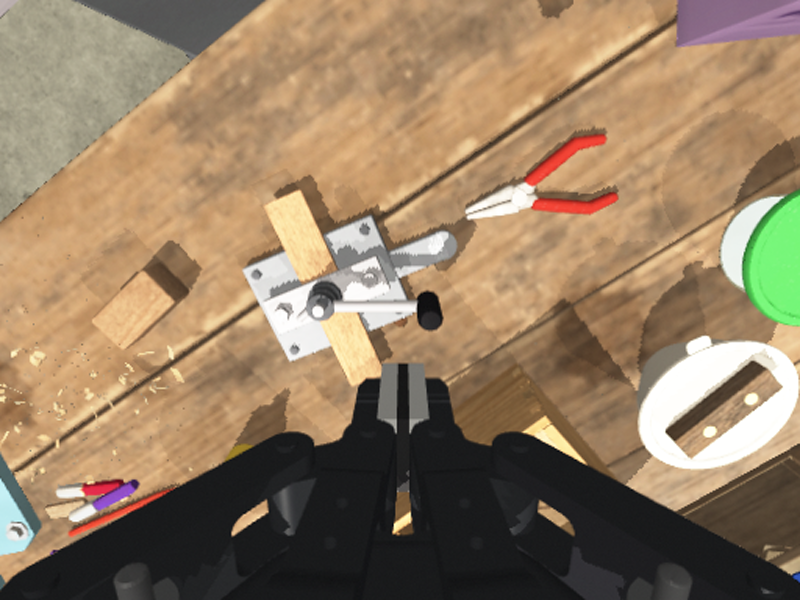

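The wrist view shows the screw top at (318,309) and the knob top at (430,318), both within 2 px of the prediction. The tab's round end is centred near (441,246).

Run:
```python
from h import *
s=1/1.5625
S=ray('w1',np.array([319,309])*s,.068)
for n,uv,z in [('screw',(319,309),.068),('knob',(430,318),.092),('tab',(441,246),.012),('c1',(375,214),.012),('c2',(412,304),.012),('c3',(290,362),.012),('c4',(244,268),.012),('slatA',(282,194),.018),('slatB',(364,376),.018)]:
    X=ray('w1',np.array(uv)*s,z); d=X-S; print(n,X.round(4),np.hypot(*d[:2]).round(4),np.degrees(np.arctan2(d[0],d[1])).round(1))
```

```text
screw [ 0.5103 -0.0312  0.068 ] 0.0 0.0
knob [0.5588 0.0423 0.092 ] 0.0881 33.5
tab [0.5334 0.0758 0.012 ] 0.1095 12.2
c1 [0.4772 0.0432 0.012 ] 0.0815 -24.0
c2 [0.5642 0.0242 0.012 ] 0.0773 44.2
c3 [ 0.5473 -0.1059  0.012 ] 0.0834 153.6
c4 [ 0.4503 -0.0832  0.012 ] 0.0794 -131.0
slatA [ 0.4182 -0.0122  0.018 ] 0.094 -78.3
slatB [ 0.5971 -0.0531  0.018 ] 0.0896 104.1
```

```bash
cat >> h.py <<'E'
PV=np.array([.510,-.0313]); Z=.066
def pos(a,off,z=Z,R=.09):
    r,t=tr(a); return list(PV+R*r-off*t)+[z]
def F(a,n=10):  # mean tangential / radial force on the tool along -t, r
    f=[]
    for _ in range(n): arm.dwell(.02); f.append(arm.get_state()['ft_force'])
    f=np.mean(f,0); r,t=tr(a); return -f[:2]@t, f[:2]@r, f[2]
E
python3 - <<'E'
from h import *
D=np.radians; a=D(33.5)
arm.move_to(pos(a,.033,.16),qa(a))
arm.movel(pos(a,.033),qa(a),vel=.12)
b=F(a); print('base',b,arm.get_state()['time_s'])
arm.movel(pos(a,.021),qa(a),vel=.04,until_force=4)
d=33.5
while d<108:
    d+=6
    hit=arm.movel(pos(D(d),.021),qa(D(d)),vel=.05,until_force=4)
    s=arm.get_state(); f=s['ft_force']; r,t=tr(D(d))
    print(d,hit,(-f[:2]@t).round(2),(f[:2]@r).round(2),s['time_s'])
    if hit: break
s=arm.get_state(); print(s['position'],F(D(d)))
im=snap('wrist','w2'); cv2.imwrite('pics/w2b.png',im[100:300,130:400,::-1].repeat(2,0).repeat(2,1))
snap('top','t2')
E
```

```text
base (np.float64(0.14220010060616142), np.float64(0.0013595769025616239), np.float64(0.1579634900595386)) 4.8917
39.5 False 0.22 0.72 5.6833
45.5 False -0.01 0.1 6.025
51.5 False -0.12 -0.41 6.3667
57.5 False -0.69 -0.21 6.7083
63.5 False 0.79 1.02 7.05
69.5 False 0.51 -0.25 7.3917
75.5 False -0.27 0.4 7.7333
81.5 False 0.42 -0.02 8.075
87.5 False 2.22 -0.39 8.4167
93.5 True 6.58 -0.72 8.625
[ 0.59979552 -0.00785946  0.06564167] (np.float64(5.965069059814829), np.float64(0.1306190353662942), np.float64(2.2692368158861327))
```

View pics/w2b.png

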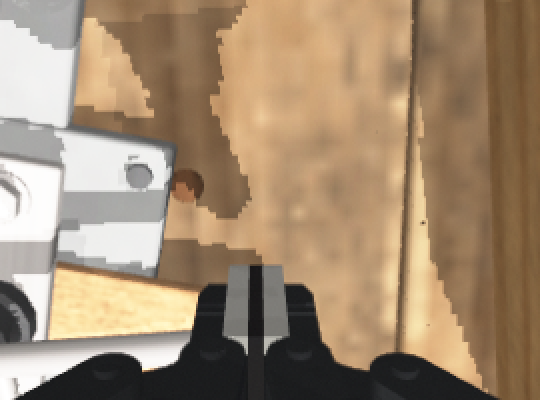

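The lever bit at about 87° azimuth, roughly 75° clockwise of the tab, with the fingertips on the knob. Next I build up to 14 N and hold.

Run:
```python
from h import *
D=np.radians
p=arm.get_state()['position'][:2]-PV
off=.021
d=np.degrees(np.arctan2(p[0],p[1])+np.arctan2(off,.09)); R=np.sqrt(p@p-off**2)
print(d,R)
log=[];hold=0;t0=None
for i in range(30):
    f=F(D(d),8); t=arm.get_state()['time_s']; log.append((round(t,2),round(d,2),*np.round(f,2)))
    if abs(f[0]-14)<.6:
        t0=t0 or t
        if t-t0>2.4: break
        continue
    if f[0]>18: d-=.5
    d+=np.clip((14-f[0])*.13,-.6,.6)
    arm.movel(pos(D(d),off,R=.09),qa(D(d)),vel=.008,until_force=6)
for l in log: print(*l)
```

```text
88.15147129312327 0.09041160111985481
9.03 88.15 5.57 0.22 2.38
9.53 88.75 5.52 -0.82 0.22
9.94 89.35 6.64 -0.88 0.57
10.35 89.95 7.75 -0.68 0.99
10.76 90.55 8.89 -0.8 0.82
11.17 91.15 9.9 -0.75 0.96
11.56 91.68 11.09 -1.07 1.09
11.94 92.06 11.58 -1.14 1.15
12.32 92.38 12.32 -1.05 1.27
12.71 92.6 12.73 -1.22 1.06
13.09 92.76 12.84 -0.91 1.28
13.47 92.91 13.4 -0.97 1.33
13.86 92.99 13.71 -1.36 1.1
13.99 92.99 13.5 -1.35 1.3
14.12 92.99 13.49 -1.17 1.35
14.26 92.99 13.66 -1.3 1.59
14.39 92.99 13.1 -1.3 1.49
14.78 93.11 13.57 -1.18 1.51
14.91 93.11 13.64 -1.61 1.19
15.04 93.11 13.79 -1.08 1.48
15.18 93.11 13.5 -1.13 0.96
15.31 93.11 13.37 -1.21 1.51
15.69 93.19 13.69 -1.16 1.43
15.82 93.19 13.75 -1.3 1.91
15.96 93.19 13.94 -1.55 1.17
16.09 93.19 13.42 -1.08 1.22
16.23 93.19 13.82 -1.07 1.54
16.36 93.19 13.34 -1.36 1.4
16.74 93.27 13.8 -1.43 1.44
```

Run:
```python
from h import *
D=np.radians; d=93.45
arm.movel(pos(D(d),.021),qa(D(d)),vel=.008,until_force=5)
for i in range(6): print(F(D(d),20),arm.get_state()['time_s'],arm.get_state()['position'])
```

```text
(np.float64(14.321340293503901), np.float64(-1.3084231753885684), np.float64(1.3843891078119002)) 17.325 [ 0.60062918 -0.01142019  0.06581327]
(np.float64(14.529551775589686), np.float64(-1.3092175933694192), np.float64(1.3887605625181896)) 17.6583 [ 0.60063862 -0.01145604  0.06581715]
(np.float64(14.296203679852349), np.float64(-1.4981992738623373), np.float64(1.5606969235990853)) 17.9917 [ 0.60063213 -0.01145775  0.06580674]
(np.float64(14.25233651702393), np.float64(-1.379919519081366), np.float64(1.489745274753781)) 18.325 [ 0.600628   -0.01143801  0.06581339]
(np.float64(14.295924106233736), np.float64(-1.2869732289446363), np.float64(1.5047255402840976)) 18.6583 [ 0.60062662 -0.01143566  0.06581701]
(np.float64(14.204352738480456), np.float64(-1.4091137573326755), np.float64(1.6945031529196037)) 18.9917 [ 0.60064957 -0.01143068  0.06582279]
```

Run:
```python
from h import *
D=np.radians; a=D(89)
arm.movel(pos(a,.040),qa(a),vel=.04)
arm.movel(pos(a,.040,.13),qa(a),vel=.12)
snap('top','t3')
arm.movel(pos(a,-.040,.13),qa(a),vel=.12)
arm.movel(pos(a,-.040),qa(a),vel=.12)
arm.movel(pos(a,-.021),qa(a),vel=.04,until_force=4)
for d in np.linspace(88,18,12)[0:]:
    hit=arm.movel(pos(D(d),-.021),qa(D(d)),vel=.05,until_force=4)
    if hit: print('hit',d); break
s=arm.get_state();print(s['time_s'],s['position'],F(D(d)))
a=D(d)
arm.movel(pos(a,-.040),qa(a),vel=.05)
arm.movel(pos(a,-.040,.13),qa(a),vel=.12)
arm.movel(pos(a,-.1,.25),qa(a),vel=.15)
im=snap('wrist','w4'); snap('top','t4')
cv2.imwrite('pics/w4b.png',cv2.resize(im[:,:,::-1],(800,600),interpolation=cv2.INTER_CUBIC))
t=cv2.imread('pics/t4.png')[170:270,210:330]; t3=cv2.imread('pics/t3.png')[170:270,210:330]; t0=cv2.imread('pics/top0.png')[170:270,210:330]
cv2.imwrite('pics/t4b.png',cv2.resize(np.hstack([t0,t]),(800,333),interpolation=cv2.INTER_CUBIC))
```

```text
26.8417 [0.55805766 0.04763607 0.06605447] (np.float64(-0.2145999729699326), np.float64(0.21798557349007705), np.float64(0.20917508908980906))
```

View pics/w4b.png

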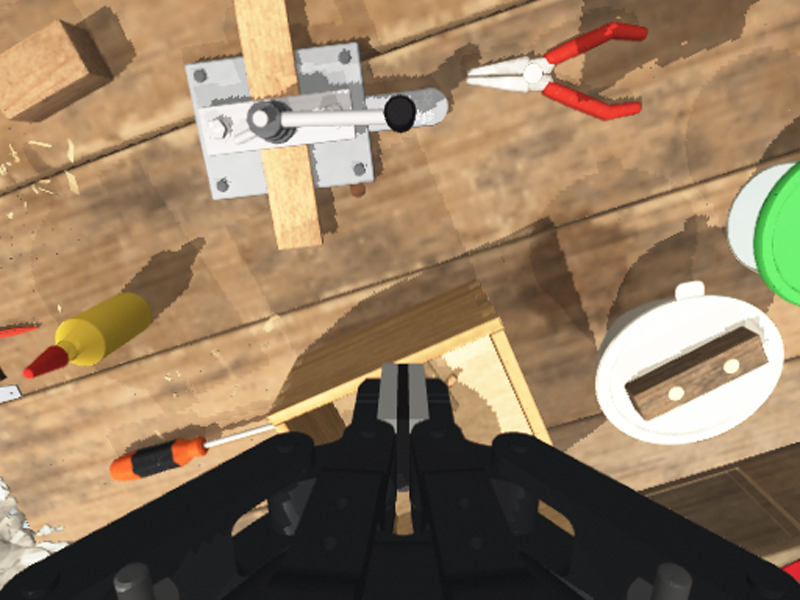

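View pics/t4b.png

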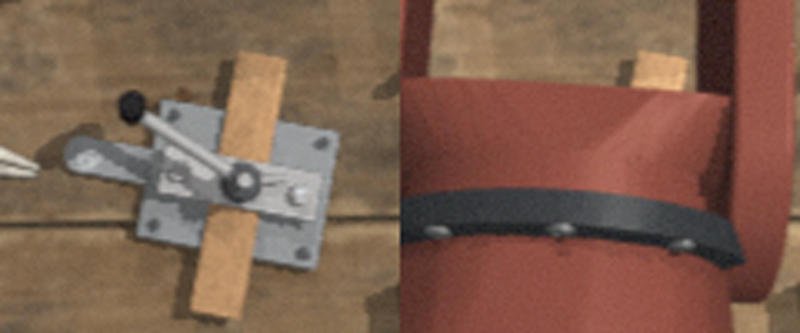

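The wrist view shows the knob near (400,114), the screw end at (262,119), and the tab tongue running to (432,106). The knob needs a few more degrees counter-clockwise.

Run:
```python
from h import *
s=1/1.5625
print('cam',P('w4')[2][:3,3])
S=ray('w4',np.array([261,118])*s,.068)
for n,uv,z in [('screw',(261,118),.068),('knob',(400,115),.092),('knobB',(400,112),.092),('tabend',(430,106),.012),('c1',(358,43),.012),('c2',(374,184),.012),('c3',(212,199),.012),('c4',(185,66),.012)]:
    X=ray('w4',np.array(uv)*s,z); d=X[:2]-PV; e=X-S; print(n,X.round(4),np.hypot(*d).round(4),np.degrees(np.arctan2(d[0],d[1])).round(1),np.degrees(np.arctan2(e[0],e[1])).round(1))
for a in (10,12,14,16,18):
  print(a,(np.array(proj('w4',pos(np.radians(a),0,.092)))/s).round(1),(np.array(proj('w4',pos(np.radians(a),0,.036)))/s).round(1),'tab',(np.array(proj('w4',pos(np.radians(a),0,.012,.105)))/s).round(1))
K=cv2.imread('pics/w4.png')[35:140,110:300]; cv2.imwrite('pics/w4c.png',cv2.resize(K,(760,420),interpolation=cv2.INTER_CUBIC))
```

```text
cam [0.56084486 0.04656776 0.38974287]
screw [ 0.5115 -0.0325  0.068 ] 0.0019 129.0 0.0
knob [0.5392 0.052  0.092 ] 0.0883 19.4 18.2
knobB [0.5377 0.0525 0.092 ] 0.0883 18.3 17.1
tabend [0.5343 0.0766 0.012 ] 0.1106 12.7 11.8
c1 [0.4774 0.0399 0.012 ] 0.0783 -24.6 -25.2
c2 [0.5752 0.0186 0.012 ] 0.0821 52.5 51.2
c3 [ 0.5463 -0.1062  0.012 ] 0.0833 154.2 154.7
c4 [ 0.4516 -0.0857  0.012 ] 0.0798 -133.0 -131.6
10 [401.5  88.4] [401.7  99.1] tab [421.8  99.7]
12 [402.1  94.1] [402.2 103.9] tab [422.3 104.9]
14 [402.6  99.9] [402.6 108.7] tab [422.7 110.1]
16 [402.9 105.6] [402.8 113.4] tab [422.9 115.3]
18 [403.  111.3] [402.9 118.2] tab [422.9 120.5]
```

View pics/w4c.png

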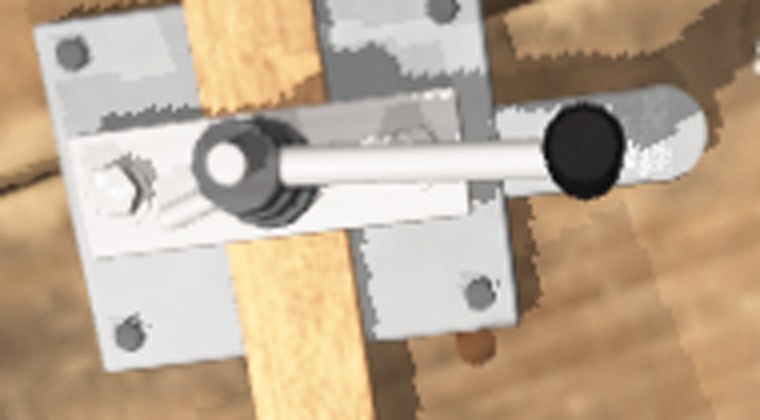

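The knob's top face centres at 18°, as commanded. The tab measures about 12.2°. I push the last few degrees and check.

Run:
```python
from h import *
D=np.radians; a=D(20)
arm.movel(pos(a,-.040,.13),qa(a),vel=.2)
arm.movel(pos(a,-.040),qa(a),vel=.12)
arm.movel(pos(a,-.022),qa(a),vel=.05,until_force=4)
for d in (18,15,12.2): print(arm.movel(pos(D(d),-.021),qa(D(d)),vel=.025,until_force=4))
a=D(12.2); arm.dwell(.2); print(F(a))
arm.movel(pos(a,-.040),qa(a),vel=.03)
arm.movel(pos(a,-.040,.13),qa(a),vel=.12)
arm.movel(pos(a,-.1,.25),qa(a),vel=.2)
im=snap('wrist','w5')
K=cv2.imread('pics/w5.png')[:140,110:310]; cv2.imwrite('pics/w5c.png',cv2.resize(K,(800,560),interpolation=cv2.INTER_CUBIC))
print(arm.get_state()['time_s'])
for b in (10,12,14): print(b,[(np.array(proj('w5',pos(D(b),0,z,R)))-[110,0]).round(1)*4 for z,R in((.092,.09),(.012,.09),(.012,.05),(.068,0))])
```

```text
False
False
False
(np.float64(0.2417799042582912), np.float64(-0.25470094683734285), np.float64(0.176193810481745))
35.0667
10 [array([591.2, 270.8]), array([591.2, 297.6]), array([454. , 303.6]), array([230. , 296.4])]
12 [array([591.6, 285.2]), array([591.2, 309.2]), array([454.4, 309.6]), array([230. , 296.4])]
14 [array([591.2, 299.6]), array([591.2, 320.4]), array([454.4, 316. ]), array([230. , 296.4])]
```

View pics/w5c.png

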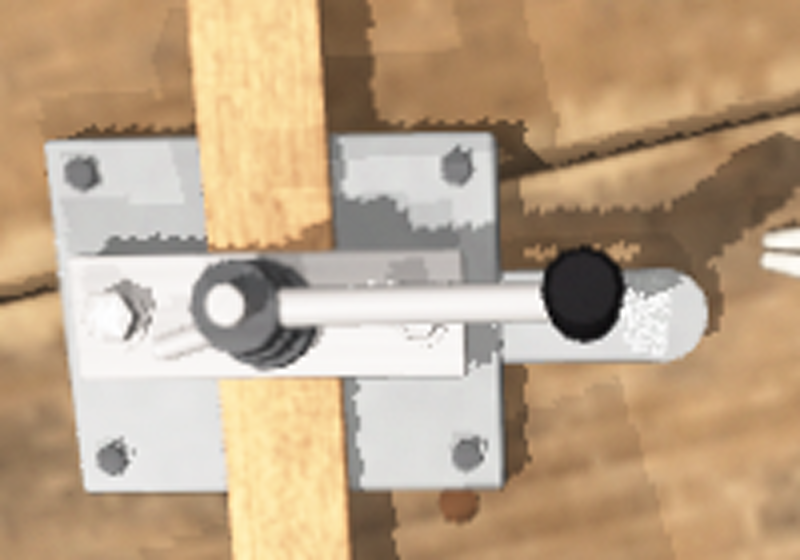

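The lever now lies along the tab: the knob top is at (583,290) and the tab centre at row ~315. Allowing for parallax, that puts the tab at ~12.1° against 12.2° commanded. Nothing nearby in this view has moved and the arm is clear.

```bash
python3 -c "
from h import *
print(arm.hand_in())"
```

```text
the job is handed in; nothing more can be done
None
```

The lever bit about 75° clockwise of the tab and the knob took a steady 14.2–14.5 N for about two seconds, after about three seconds at 13–14 N. No push I measured exceeded about 14.5 N, so the screw should not have turned, though I did not compare the pointer before and after. The knob is parked over the rest tab to within about 1°, the fingers are clear, and the job is handed in at about 35 s.

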